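# Hold the bowl's pan cover open at its mark

## Task

A customer's empty bowl stands behind one of the three covered pans. Take the handle of that pan's self-closing cover, pull it towards the robot until the cover's near edge is level with the tip of the pointer clipped beside it, and keep it there so that the cook can serve: the job finishes with the gripper still holding the handle, the cover still and at its mark. Leave the other two covers shut, and do not shift the bowl, the jar, the tin or the tongs.

Things in the scene. Friction and masses are not known exactly. Their poses are not given: they have to be found in the camera images.
- unit: fixed steel counter unit, 350 (x) x 398 (y) x 82 mm high; four rails along x on top, 18 mm wide, tops at 92 mm; three pans side by side at its y +125 (left), 0, -125 mm (right). Origin on the table under the middle pan's centre; near face (robot side) at x -250, far face at +100; a white apron before the covers. Covers are pulled along its -x; z up. Yaw up to 0.25 rad.
- cover_left (a joint): slide of the flat steel cover (186 x 105 x 5 mm, top face 89 mm above the table) of the left pan (+y): 0 m shut, grows as it is pulled along the unit's -x, end stop at 0.15, past every pointer. A spring pulls it shut: about 6 N at 0, plus 0.5 N per 10 mm, so let go it slides back shut; light damping (about 20 N per m/s).
- handle_left: black pull handle, one rigid piece with that cover: a cross-bar 80 mm long (its y), 14 mm thick (x), 16 mm high (z) on two end posts 28 mm high (10 mm wide in y, centred 34 mm either side), so the middle 58 mm of the bar is free beneath. Origin at the bar's centre, 125 mm above the table, 36 mm above the cover's top face and 123 mm behind (unit's +x) the cover's near edge; axes as the unit's, z up.
- edge_left (a point): point on that cover's near edge (the edge towards the robot), top face, beneath the line of its pointer tip, 45 mm to the +y side of the cover's centre line; moves with the cover.
- pointer_left: mark for the left pan (+y): small black clip (16 x 16 x 12 mm) fixed on the rail at the +y side of that pan's cover, with a tapered pointer reaching out over that cover's path towards -y. Origin at the pointer's tip, underside, 5 mm above the cover's top face; axes as the unit's. The cover passes beneath it. It lies 70 to 125 mm towards the robot from the shut cover's near edge, differently for each pan.
- cover_middle (a joint): slide of the flat steel cover (186 x 105 x 5 mm, top face 89 mm above the table) of the middle pan: 0 m shut, grows as it is pulled along the unit's -x, end stop at 0.15, past every pointer. A spring pulls it shut: about 6 N at 0, plus 0.5 N per 10 mm, so let go it slides back shut; light damping (about 20 N per m/s).
- handle_middle: black pull handle, one rigid piece with that cover: a cross-bar 80 mm long (its y), 14 mm thick (x), 16 mm high (z) on two end posts 28 mm high (10 mm wide in y, centred 34 mm either side), so the middle 58 mm of the bar is free beneath. Origin at the bar's centre, 125 mm above the table, 36 mm above the cover's top face and 123 mm behind (unit's +x) the cover's near edge; axes as the unit's, z up.
- edge_middle (a point): point on that cover's near edge (the edge towards the robot), top face, beneath the line of its pointer tip, 45 mm to the +y side of the cover's centre line; moves with the cover.
- pointer_middle: mark for the middle pan: small black clip (16 x 16 x 12 mm) fixed on the rail at the +y side of that pan's cover, with a tapered pointer reaching out over that cover's path towards -y. Origin at the pointer's tip, underside, 5 mm above the cover's top face; axes as the unit's. The cover passes beneath it. It lies 70 to 125 mm towards the robot from the shut cover's near edge, differently for each pan.
- cover_right (a joint): slide of the flat steel cover (186 x 105 x 5 mm, top face 89 mm above the table) of the right pan (-y): 0 m shut, grows as it is pulled along the unit's -x, end stop at 0.15, past every pointer. A spring pulls it shut: about 6 N at 0, plus 0.5 N per 10 mm, so let go it slides back shut; light damping (about 20 N per m/s).
- handle_right: black pull handle, one rigid piece with that cover: a cross-bar 80 mm long (its y), 14 mm thick (x), 16 mm high (z) on two end posts 28 mm high (10 mm wide in y, centred 34 mm either side), so the middle 58 mm of the bar is free beneath. Origin at the bar's centre, 125 mm above the table, 36 mm above the cover's top face and 123 mm behind (unit's +x) the cover's near edge; axes as the unit's, z up.
- edge_right (a point): point on that cover's near edge (the edge towards the robot), top face, beneath the line of its pointer tip, 45 mm to the +y side of the cover's centre line; moves with the cover.
- pointer_right: mark for the right pan (-y): small black clip (16 x 16 x 12 mm) fixed on the rail at the +y side of that pan's cover, with a tapered pointer reaching out over that cover's path towards -y. Origin at the pointer's tip, underside, 5 mm above the cover's top face; axes as the unit's. The cover passes beneath it. It lies 70 to 125 mm towards the robot from the shut cover's near edge, differently for each pan.
- bowl: customer's empty open white ceramic bowl, 96 mm across the rim, 50 mm high; stands on the table close behind the unit's far face, behind one of the three pans (unit x about +162 mm). Origin at the centre of its underside. It shows which pan is wanted.
- jar: bystander: closed glass jar with a steel cap, 68 mm across, 100 mm high; stands on the table close behind the unit's far face, behind one of the three pans (unit x about +162 mm). Origin at the centre of its underside.
- tin: bystander: plain closed dark steel tin, 72 mm across, 80 mm high; stands on the table close behind the unit's far face, behind one of the three pans (unit x about +162 mm). Origin at the centre of its underside.
- tongs: bystander: steel tongs, 215 mm long (x), about 60 wide, 12 high, lying flat on the table to the left of the unit. Origin under the middle.
Not all that is in view belongs to the job. What is shaped like the bowl but yellow is not meant.

How it is judged:
At the end, for the whole second after the job is handed in: the cover at the bowl is still (under 10 mm/s), its near edge within 7 mm of its pointer tip along the slide; the fingers press on its handle with over 3 N, grasp point within 50 mm of the bar's centre; the other two covers are under 10 mm open (((y of bowl in the frame of unit between 0.0625 and 0.1875 m and x of edge_left in the frame of pointer_left between -0.007 and 0.007 m and contact force between the fingers and handle_left above 3 N and distance between the grasp point and handle_left below 0.05 m and velocity of joint cover_left between -0.01 and 0.01 m/s and value of joint each of cover_middle, cover_right below 0.01 m) or (y of bowl in the frame of unit between -0.0625 and 0.0625 m and x of edge_middle in the frame of pointer_middle between -0.007 and 0.007 m and contact force between the fingers and handle_middle above 3 N and distance between the grasp point and handle_middle below 0.05 m and velocity of joint cover_middle between -0.01 and 0.01 m/s and value of joint each of cover_left, cover_right below 0.01 m) or (y of bowl in the frame of unit between -0.1875 and -0.0625 m and x of edge_right in the frame of pointer_right between -0.007 and 0.007 m and contact force between the fingers and handle_right above 3 N and distance between the grasp point and handle_right below 0.05 m and velocity of joint cover_right between -0.01 and 0.01 m/s and value of joint each of cover_left, cover_middle below 0.01 m))); the arm keeps its last pose, push and grip.
It fails at once if a cover other than the one at the bowl was pulled open (over 20 mm) ((not (y of bowl in the frame of unit between 0.0625 and 0.1875 m) and value of joint cover_left above 0.02 m) or (not (y of bowl in the frame of unit between -0.0625 and 0.0625 m) and value of joint cover_middle above 0.02 m) or (not (y of bowl in the frame of unit between -0.1875 and -0.0625 m) and value of joint cover_right above 0.02 m)).
It fails at once if the bowl, jar, tin or tongs was shifted (over 20 mm) (distance of any of bowl, jar, tin, tongs from where it was at the start of the episode above 0.02 m).
It also fails if it takes over 32 s, if anything falls off the work surface, if the arm or the gripper's body presses on something with over 40 N, if the wrist force passes 120 N, or if a joint passes its speed limit or range.

## Robot

A 6-joint arm with a two-finger parallel gripper is mounted at the origin on the work surface. World frame = base frame: x ahead of the robot, y to its left, z up, the work surface at z = 0. Lengths are in m, angles in rad, forces in N, time in s.
With the tool pointing down it reaches from about 0.275 to 0.825 m from the base axis. Payload 4.9 kg.
Tool frame: the origin (TCP) lies midway between the tips of the shut fingers; the grasp point (between the pads) lies 19 mm behind it; z points along the fingers, y is the direction in which the jaws open and shut (so a half turn about z gives the same grasp; the last joint's range is limited). The gripper opens to 85 mm and grips with 20 to 120 N. Pads are 22 mm wide; open, the fingers measure 114 mm over their backs; the gripper's body (76 mm by 85 mm) begins 54 mm behind the grasp point. The pads swing forward as they close: fully open they stand 13 mm farther back than shut.
Start: joints at [-0.134, 0.326, -0.193, 1.052, 0, 1.437], TCP at [0.55, 0, 0.231] pointing down, gripper open.
Joint ranges: [-2.65, 2.65], [-0.97, 1.79], [-1.3, 1.35], [-1.93, 2.1], [-1.47, 1.37], [-3.14, 3.14]. Speed limits (rad/s): [2.57, 2.57, 3.14, 3.14, 3.14, 3.14].

## Interface

Orientations are given as [roll, pitch, yaw] about the fixed x, y, z axes, in that order (R = Rz(yaw) Ry(pitch) Rx(roll)).
In Python, from station import arm gives the robot as it stands.
- The arm moves only by the shell command python3 -m creep 'ROWS'. ROWS is JSON, a list of rows, each a list of 7 numbers: the shift along the tool's x, y, z in mm, then the turn, a rotation vector about the tool's x, y, z in rad, then the closure, from 0 (fully open) to 1 (shut). A call has 1 to 12 rows; each row shifts and turns the commanded pose from where the row before left it, along the tool's axes as they then stand; what a row does not reach is not made up. A row lasts 1/10 s, in which the tool goes at most 50 mm and 8.59 degrees, less where a joint would pass 70% of its speed; a pose out of reach is approached as far as the arm can. A call is refused whole if a number of a shift passes 50 or a number of a turn 0.15, either way. A call with a gripper value outside its range is refused whole. The fingers move at their own pace and stop on an object; the grip force is fixed at half the most. Time passes only in rows, so rows that do not move let the fingers close. It gives the time, the measured TCP pose, the force and the opening at its end, in the units of the state.
- arm.observe(): the state, without advancing time (a new reading comes with each control period).
- arm.read_camera(name): name is "scene" or "side" or "wrist"; returns the picture (400x640x3 uint8, blue, green, red); there is no depth.
- arm.camera_params(name): a dict with "fx", "fy", "cx", "cy" (pixels), "T" (4x4, takes a point from camera to world coordinates). Camera axes: x right, y up, looking along -z (the intrinsics and any distortion apply to the point x, -y, -z); pixel columns grow to the right and rows downward; lengths in m; the calibration is good to about 2 mm. A picture is of the moment at which its call begins: read the wrist's pose just before it. camera_params takes no time and is no camera call; for the wrist camera it gives the pose at the moment of the call.
- arm.hand_in(): hands the job in, once; it reports no verdict.
The state is a dict: "time_s": time; "joint_positions": joint angles; "joint_vel": joint speeds; "joint_efforts": joint torques, N m; "tool_pos": TCP position; "tcp_rot": TCP orientation; "contact_force": force on the tool from outside, world axes, zero at the start; "wrist_torque": the same for the moment, N m; "width": opening from 0.0 (shut) to 1.0 (fully open).
Only numpy, scipy, OpenCV 4.12 (cv2) and the standard library are available. Lean on these libraries where they do the work, as an engineer would, in place of code of your own. Each camera call takes 0.05 s, during which the arm holds its last target.

## Working session

There is one attempt and no reset: what is moved stays moved. The work goes in short steps, Python scripts to look and compute and a shell command to move; the robot and the scene stay as the last step left them, time stands still between calls to the robot, and variables do not carry over. Pictures are saved under pics/ and viewed, and the job is handed in when it is done.

```bash
mkdir -p pics; ls; cat > h.py <<'E'
import numpy as np,cv2,json
from station import arm
def P(n):
    c=arm.camera_params(n); return c
def ray(c,u,v):
    T=np.array(c["T"]); d=np.array([(u-c["cx"])/c["fx"],-(v-c["cy"])/c["fy"],-1.])
    if c.get("dist") is not None:
        q=cv2.undistortPoints(np.array([[[u,v]]],float),np.array([[c["fx"],0,c["cx"]],[0,c["fy"],c["cy"]],[0,0,1]]),np.array(c["dist"],float))[0,0]; d=np.array([q[0],-q[1],-1])
    return T[:3,3],T[:3,:3]@d
def onz(c,u,v,z):
    o,d=ray(c,u,v); return o+d*(z-o[2])/d[2]
def proj(c,p):
    T=np.array(c["T"]); q=T[:3,:3].T@(np.array(p)-T[:3,3]); return c["cx"]+c["fx"]*q[0]/-q[2], c["cy"]-c["fy"]*q[1]/-q[2]
def tri(c1,p1,c2,p2):
    o1,d1=ray(c1,*p1);o2,d2=ray(c2,*p2);d1=d1/np.linalg.norm(d1);d2=d2/np.linalg.norm(d2)
    s=np.linalg.lstsq(np.stack([d1,-d2],1),o2-o1,rcond=None)[0];a=o1+s[0]*d1;b=o2+s[1]*d2
    return (a+b)/2,np.linalg.norm(a-b)
E
python3 - <<'E'
from h import *
for n in("scene","side","wrist"):
    c=P(n);print(n,{k:np.round(v,3).tolist() if not isinstance(v,str) else v for k,v in c.items()})
    json.dump({k:np.array(v).tolist() for k,v in c.items()},open(f"pics/{n}0.json","w"))
    cv2.imwrite(f"pics/{n}0.png",arm.read_camera(n))
print(arm.observe())
E
```

```text
pics
scene {'fx': 446.742, 'fy': 446.742, 'cx': 317.669, 'cy': 204.176, 'T': [[-0.425, -0.755, 0.5, 1.247], [0.905, -0.36, 0.226, 0.342], [0.009, 0.549, 0.836, 1.197], [0.0, 0.0, 0.0, 1.0]]}
side {'fx': 379.644, 'fy': 379.644, 'cx': 317.389, 'cy': 193.681, 'T': [[-0.984, 0.128, -0.123, 0.472], [-0.177, -0.747, 0.641, 0.638], [-0.01, 0.652, 0.758, 0.786], [0.0, 0.0, 0.0, 1.0]]}
wrist {'fx': 290.866, 'fy': 290.866, 'cx': 319.857, 'cy': 201.01, 'T': [[1.0, 0.0, 0.002, 0.55], [-0.001, 0.96, 0.28, 0.072], [-0.002, -0.28, 0.96, 0.374], [0.0, 0.0, 0.0, 1.0]]}
{'time_s': 0.15, 'joint_positions': array([-1.34202930e-01,  3.26765006e-01, -1.93353426e-01,  1.05201880e+00,
        2.15486058e-05,  1.43662343e+00]), 'joint_vel': array([ 0.00074998, -0.00298337,  0.00396505, -0.00155728,  0.00117779,
        0.0015905 ]), 'joint_efforts': array([ 1.04211274e-03, -4.43704247e+01,  2.62664723e+01,  1.04285317e-02,
       -1.23322516e-04, -3.51401161e-05]), 'tool_pos': array([5.49552027e-01, 7.69249682e-05, 2.30686713e-01]), 'tcp_rot': array([-3.14026668e+00, -2.00728678e-04,  1.57076614e+00]), 'contact_force': array([ 0.29399768, -0.65840655,  0.31210933]), 'wrist_torque': array([0.00616565, 0.00153508, 0.00600538]), 'width': 0.9960311857076624}
```

View pics/scene0.png

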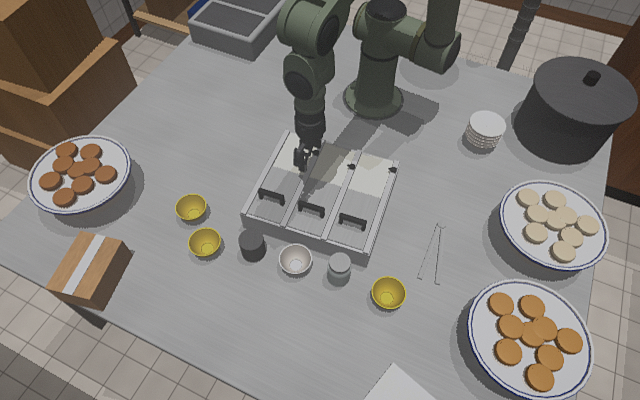

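View pics/side0.png

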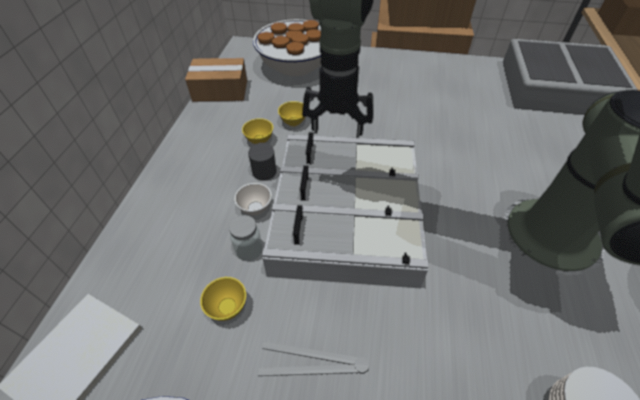

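View pics/wrist0.png

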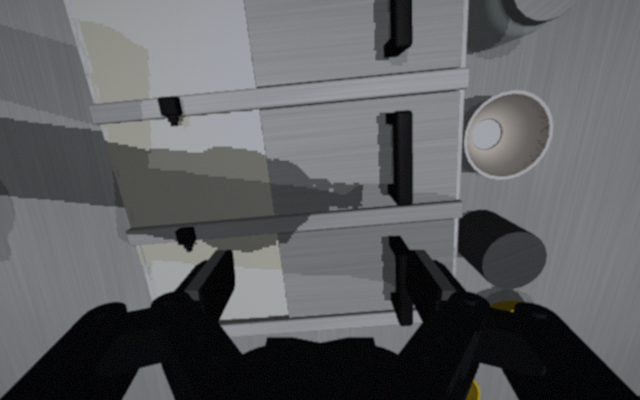

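The white bowl is at scene (295,260), side (252,199) and wrist (508,135). The yellow bowls at scene (190,207), (205,242) and (388,293) look the same shape but are the wrong colour. The tin is at scene (252,243) and the jar at (340,265). Only the white bowl fits the description, and it seems to stand behind the middle handle at scene (311,208). I'll confirm that in an enlarged crop and measure it.

```bash
python3 - <<'E'
import cv2
for n,(a,b,c,d),k in(("scene",(230,120,410,290),4),("side",(220,120,440,300),3.5),("wrist",(60,60,560,260),1.6)):
    i=cv2.imread(f"pics/{n}0.png")[b:d,a:c]; i=cv2.resize(i,None,fx=k,fy=k,interpolation=cv2.INTER_CUBIC)
    i=cv2.convertScaleAbs(i,alpha=1.3,beta=20)
    cv2.imwrite(f"pics/{n}0c.png",i[:600])
    print(i.shape)
E
```

```text
(680, 720, 3)
(630, 770, 3)
(320, 800, 3)
```

View pics/scene0c.png

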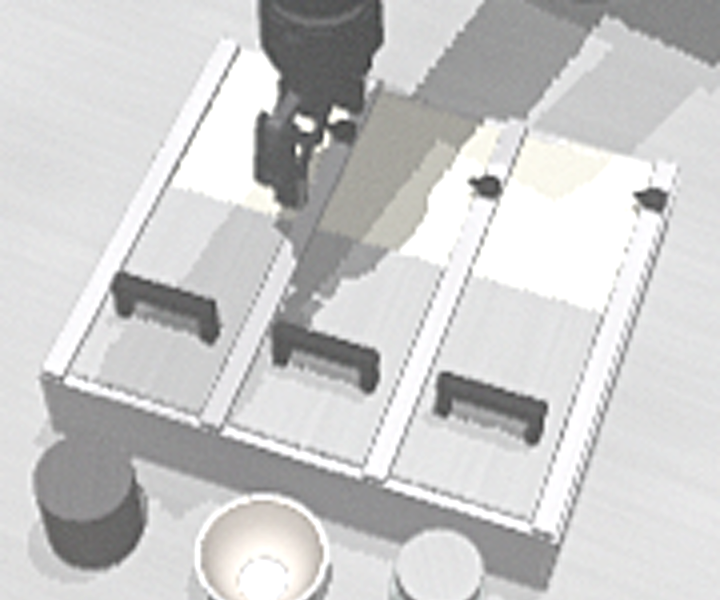

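View pics/side0c.png

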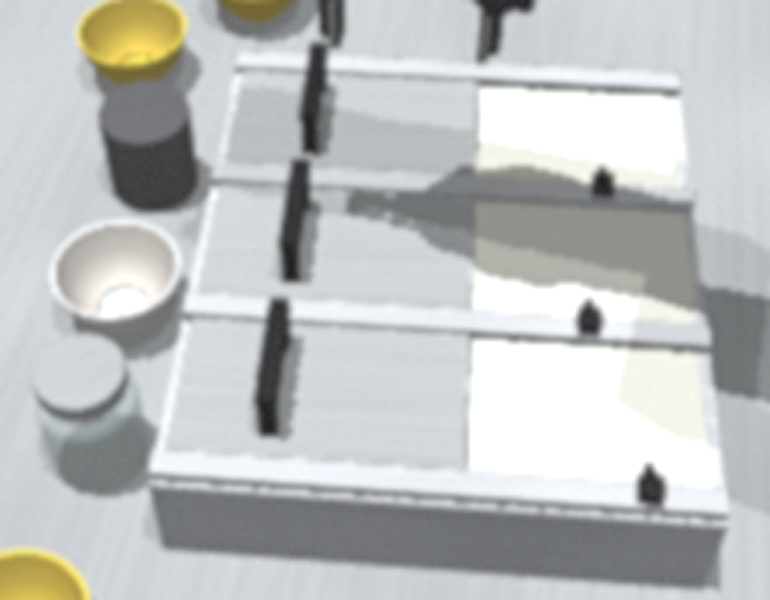

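View pics/wrist0c.png

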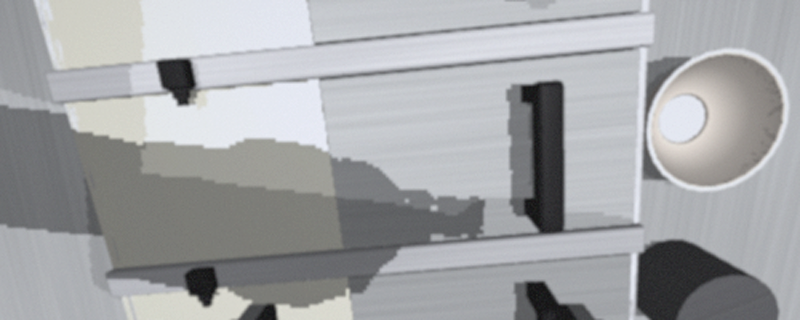

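Confirmed: the white bowl stands behind the middle handle, scene crop (260,545) against handle (325,350). Next I'll measure the handle bar, cover edge, pointer tip and yaw from two views.

```bash
python3 - <<'E'
from h import *
C={n:json.load(open(f"pics/{n}0.json")) for n in("scene","side","wrist")}
w=lambda x,y:(x/1.6+60,y/1.6+60); s=lambda x,y:(x/4+230,y/4+120); d=lambda x,y:(x/3.5+220,y/3.5+120)
pr=lambda *a:print(*[np.round(x,4) if not isinstance(x,str) else x for x in a])
pr("tip ",*tri(C["wrist"],w(182,104),C["side"],d(589,300)),"z94:",onz(C["wrist"],*w(182,104),.094),onz(C["side"],*d(589,300),.094),onz(C["scene"],*s(472,183),.094))
pr("near edge at rail(left)",onz(C["wrist"],*w(320,80),.089),"right",onz(C["wrist"],*w(343,248),.089))
pr("near edge side",onz(C["side"],*d(472,308),.089),onz(C["side"],*d(475,205),.089),"scene",onz(C["scene"],*s(445,262),.089),onz(C["scene"],*s(320,232),.089))
pr("tri edge",*tri(C["wrist"],w(320,80),C["scene"],s(445,262)))
pr("bar +y end far-top",onz(C["wrist"],*w(562,82),.133),"-y",onz(C["wrist"],*w(562,231),.133))
pr("bar scene +y top-near",onz(C["scene"],*s(380,350),.133),"-y",onz(C["scene"],*s(277,320),.133))
pr("bar tri +y",*tri(C["wrist"],w(550,82),C["scene"],s(380,353)),"-y",*tri(C["wrist"],w(551,231),C["scene"],s(275,325)))
pr("bar tri side",*tri(C["wrist"],w(550,82),C["side"],d(287,245)),*tri(C["scene"],s(275,325),C["side"],d(302,163)))
a=onz(C["wrist"],*w(55,101),.092);b=onz(C["wrist"],*w(652,44),.092);pr("rail",a,b,np.array(np.arctan2(*(b-a)[[1,0]])))
a=onz(C["wrist"],*w(112,292),.092);b=onz(C["wrist"],*w(640,248),.092);pr("rail",a,b,np.array(np.arctan2(*(b-a)[[1,0]])))
pr("bowl",onz(C["wrist"],*w(716,120),.05),onz(C["scene"],295,258,.05))
E
```

```text
tip  [0.4145 0.0639 0.0968] 0.0003 z94: [0.4131 0.0638 0.094 ] [0.4144 0.0618 0.094 ] [0.4162 0.0683 0.094 ]
near edge at rail(left) [0.4933 0.0772 0.089 ] right [ 0.5021 -0.0266  0.089 ]
near edge side [0.4906 0.0777 0.089 ] [ 0.4993 -0.0163  0.089 ] scene [0.4918 0.0783 0.089 ] [ 0.5072 -0.0201  0.089 ]
tri edge [0.4932 0.0779 0.0904] 0.0017
bar +y end far-top [0.6217 0.0753 0.133 ] -y [ 0.6284 -0.0017  0.133 ]
bar scene +y top-near [0.6121 0.0777 0.133 ] -y [6.206e-01 4.000e-04 1.330e-01]
bar tri +y [0.6151 0.0771 0.1334] 0.0037 -y [ 0.6232 -0.0012  0.1302] 0.0026
bar tri side [0.6168 0.0755 0.1265] 0.0015 [ 0.6212 -0.001   0.1263] 0.0002
rail [0.3378 0.0655 0.092 ] [0.6831 0.0965 0.092 ] 0.0895
rail [ 0.3489 -0.0562  0.092 ] [ 0.6927 -0.0256  0.092 ] 0.0889
bowl [0.7532 0.0518 0.05  ] [0.7547 0.0513 0.05  ]
```

Yaw is about 0.089 rad and the bar centre about (0.6195, 0.037). The heights measure as 0.127–0.133 at the bar and 0.097 at the tip, which agrees with the text. Expected travel is about 79 mm. I'll move above the bar and look again.

```bash
python3 -m creep '[[0,0,0,0,0,-0.045,0],[3,7,5,0,0,-0.044,0],[5,13,10,0,0,0,0],[5,13,10,0,0,0,0],[5,13,10,0,0,0,0],[5,13,10,0,0,0,0],[5,10,10,0,0,0,0],[2,4,3,0,0,0,0],[0,0,0,0,0,0,0],[0,0,0,0,0,0,0]]'
python3 - <<'E'
from h import *
print(arm.observe()["tool_pos"],arm.observe()["tcp_rot"])
c=P("wrist");json.dump({k:np.array(v).tolist() for k,v in c.items()},open("pics/wrist1.json","w"))
cv2.imwrite("pics/wrist1.png",arm.read_camera("wrist"))
E
```

```text
time_s: 1.15
tool_pos: [0.62, 0.036, 0.1733]
tcp_rot: [-3.141, 0.0, 1.66]
contact_force: [-0.0, 1.2, -0.5]
width: 1.002
[0.62002087 0.03604846 0.17334113] [-3.14125480e+00  1.28535859e-04  1.65964531e+00]
```

View pics/wrist1.png

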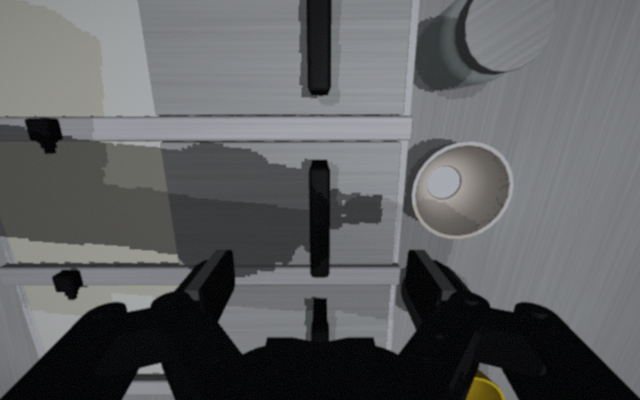

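The bar is centred at column 319 with its ends at rows 160 and 277, between the jaws (233–407), and the rails lie parallel to the image rows. The middle pointer tip is at about (51,153).

```bash
python3 - <<'E'
from h import *
c=json.load(open("pics/wrist1.json"));c0=json.load(open("pics/wrist0.json"))
a=onz(c,320,160,.133);b=onz(c,320,277,.117);print(a,b,"mid",(a[:2]+onz(c,320,272,.133)[:2])/2)
t=onz(c,51,153,.094);print("tip",t,tri(c,(51,153),c0,(182/1.6+60,104/1.6+60)))
print("bar +y end tri",tri(c,(320,160),c0,(550/1.6+60,82/1.6+60)))
e=onz(c,165,142,.089);f=onz(c,183,262,.089);print("edge",e,f)
print(proj(c,[.62,.036,.1733]))
E
```

```text
[0.61614124 0.08086144 0.133     ] [ 0.62435705 -0.01179469  0.117     ] mid [0.61964725 0.04130165]
tip [0.41219806 0.06246635 0.094     ] (array([0.41478354, 0.06349032, 0.09711732]), np.float64(0.0008965614857315599))
bar +y end tri (array([0.61744236, 0.07738724, 0.12235323]), np.float64(0.004470248989795699))
edge [0.49658252 0.07777856 0.089     ] [ 0.50593764 -0.02437614  0.089     ]
(np.float64(319.80397781431486), np.float64(253.73481222148808))
```

```bash
python3 -m creep '[[2,0,10,0,0,0,0],[0,0,12,0,0,0,0],[0,0,12,0,0,0,0],[0,0,12,0,0,0,0],[0,0,12,0,0,0,0],[0,0,8,0,0,0,0],[0,0,0,0,0,0,0],[0,0,0,0,0,0,0]]'; python3 - <<'E'
from h import *
cv2.imwrite("pics/side2.png",cv2.resize(arm.read_camera("side")[100:300,200:460],None,fx=3,fy=3,interpolation=2))
E
```

```text
time_s: 2.0
tool_pos: [0.6201, 0.0381, 0.1072]
tcp_rot: [-3.141, -0.0, 1.66]
contact_force: [-0.7, 0.6, 0.2]
width: 0.998
```

View pics/side2.png

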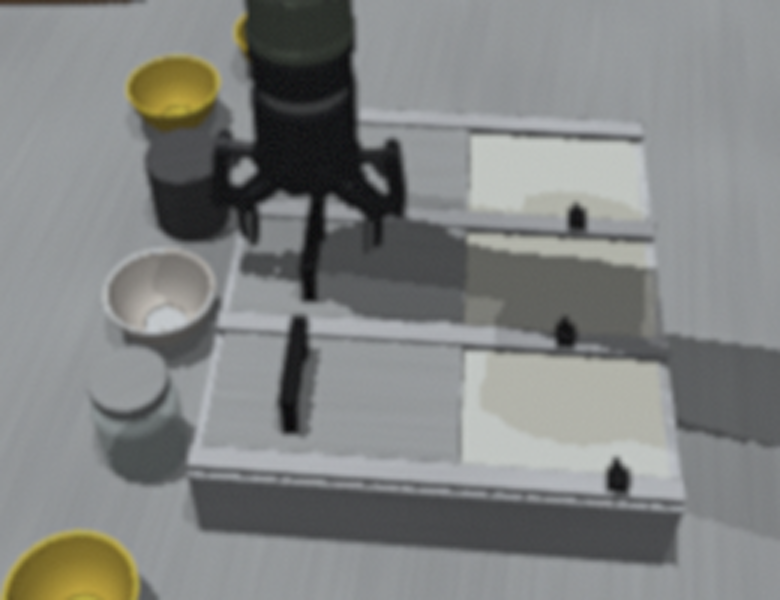

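The open fingers, at crop columns 248 and 378, straddle the middle bar (315,250), and the cover is still shut. Now I'll close.

```bash
python3 -m creep '[[0,0,0,0,0,0,0.3],[0,0,0,0,0,0,0.6],[0,0,0,0,0,0,0.8],[0,0,0,0,0,0,1],[0,0,0,0,0,0,1],[0,0,0,0,0,0,1],[0,0,0,0,0,0,1],[0,0,0,0,0,0,1]]'
```

```text
time_s: 2.85
tool_pos: [0.6195, 0.038, 0.1076]
tcp_rot: [-3.141, 0.0, 1.66]
contact_force: [-3.9, 0.7, 4.8]
width: 0.153
```

The fingers stopped at 13 mm opening, on the 14 mm bar. I'll pull 64 mm first, then measure.

```bash
python3 -m creep '[[0,-3,0,0,0,0,1],[0,-6,0,0,0,0,1],[0,-8,0,0,0,0,1],[0,-8,0,0,0,0,1],[0,-8,0,0,0,0,1],[0,-8,0,0,0,0,1],[0,-8,0,0,0,0,1],[0,-8,0,0,0,0,1],[0,-5,0,0,0,0,1],[0,-2,0,0,0,0,1],[0,0,0,0,0,0,1],[0,0,0,0,0,0,1]]'
python3 - <<'E'
from h import *
for n in("wrist","side","scene"):
    c=P(n);json.dump({k:np.array(v).tolist() for k,v in c.items()},open(f"pics/{n}3.json","w"))
    i=arm.read_camera(n);cv2.imwrite(f"pics/{n}3.png",i)
    a,b,w,h,k={"wrist":(0,0,640,400,1.25),"side":(280,130,160,120,5),"scene":(270,120,130,100,6)}[n]
    cv2.imwrite(f"pics/{n}3c.png",cv2.resize(i[b:b+h,a:a+w],None,fx=k,fy=k,interpolation=2))
E
```

```text
time_s: 4.05
tool_pos: [0.5598, 0.0325, 0.1076]
tcp_rot: [3.135, -0.0, 1.66]
contact_force: [7.8, 0.9, -5.2]
width: 0.151
```

View pics/wrist3c.png

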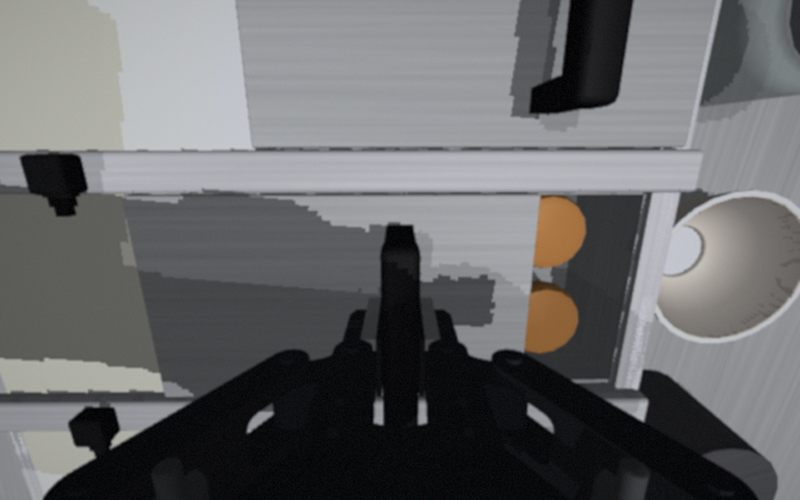

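View pics/side3c.png

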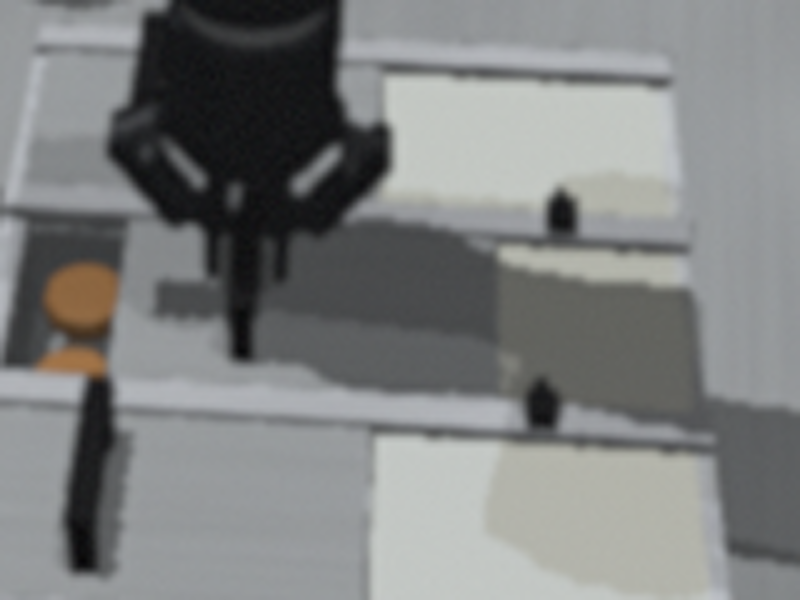

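View pics/scene3c.png

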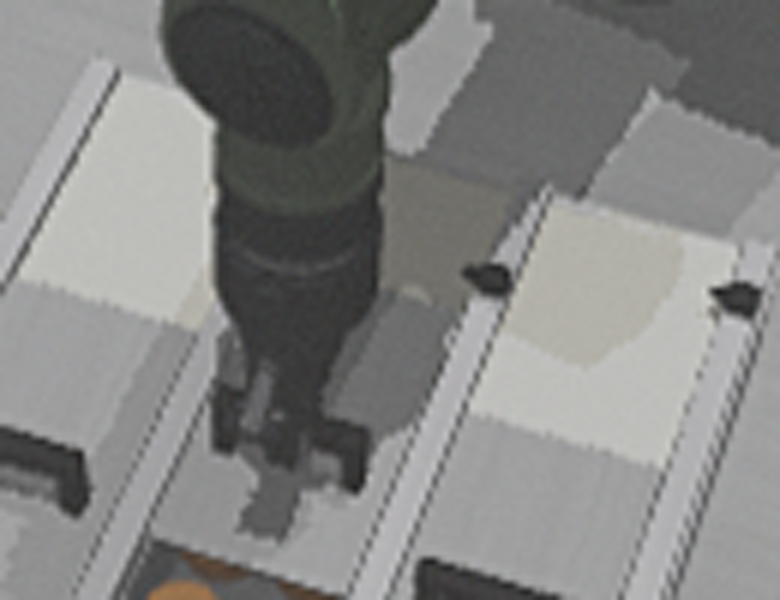

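The cover slid about 60 mm and the pan is showing. The tip is at wrist (52,172) and the edge line runs (100,156) to (128,312). In the side view the tip is at (388,206) and the edge at column 379.5. Next, the remaining travel.

```bash
cat > m.py <<'E'
from h import *
ux=np.array([.996,.089])
def rem(c,tip,e1,e2):
    t=onz(c,*tip,.094)[:2];a=onz(c,*e1,.089)[:2];b=onz(c,*e2,.089)[:2]
    uy=np.array([-.089,.996]); s=((t-a)@uy)/((b-a)@uy); p=a+s*(b-a)
    return np.round(t,4),np.round(a,4),np.round(b,4),"edge-tip mm",round((p-t)@ux*1000,1)
E
python3 - <<'E'
from m import *
w,s,q=[json.load(open(f"pics/{n}3.json")) for n in("wrist","side","scene")]
f=lambda x,y:(x/1.25,y/1.25);g=lambda x,y:(x/5+280,y/5+130);k=lambda x,y:(x/6+270,y/6+120)
print(rem(w,f(66,215),f(125,196),f(160,390)))
print(rem(s,g(542,378),g(498,390),g(498,250)))
print(rem(q,k(464,274),k(452,330),k(400,290)))
E
```

```text
(array([0.4117, 0.0621]), array([0.4344, 0.0717]), array([ 0.4402, -0.0288]), 'edge-tip mm', np.float64(23.3))
(array([0.4142, 0.0614]), array([0.4336, 0.0679]), array([ 0.4401, -0.0215]), 'edge-tip mm', np.float64(19.9))
(array([0.4168, 0.0662]), array([0.4495, 0.0738]), array([0.4372, 0.039 ]), 'edge-tip mm', np.float64(31.2))
```

```bash
python3 -m creep '[[0,-3,0,0,0,0,1],[0,-5,0,0,0,0,1],[0,-5,0,0,0,0,1],[0,-4,0,0,0,0,1],[0,-1,0,0,0,0,1],[0,0,0,0,0,0,1],[0,0,0,0,0,0,1],[0,0,0,0,0,0,1]]'
python3 - <<'E'
from h import *
for n in("wrist","side","scene"):
    c=P(n);json.dump({k:np.array(v).tolist() for k,v in c.items()},open(f"pics/{n}4.json","w"))
    i=arm.read_camera(n);cv2.imwrite(f"pics/{n}4.png",i)
    a,b,w,h,k={"wrist":(0,110,160,120,5),"side":(350,160,80,60,10),"scene":(310,140,80,60,10)}[n]
    cv2.imwrite(f"pics/{n}4c.png",cv2.resize(i[b:b+h,a:a+w],None,fx=k,fy=k,interpolation=2))
E
```

```text
time_s: 5.0
tool_pos: [0.5423, 0.031, 0.1076]
tcp_rot: [3.134, -0.0, 1.66]
contact_force: [9.4, 1.9, -6.3]
width: 0.148
```

View pics/wrist4c.png

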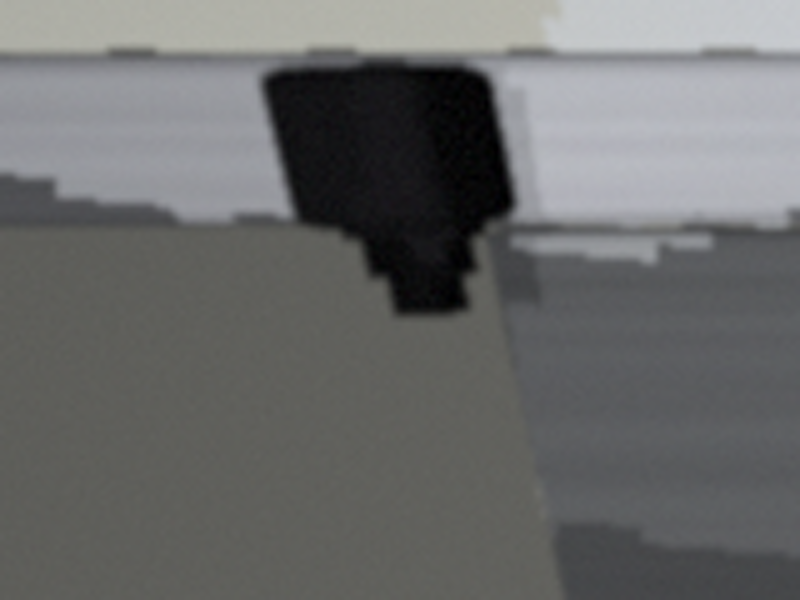

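View pics/side4c.png

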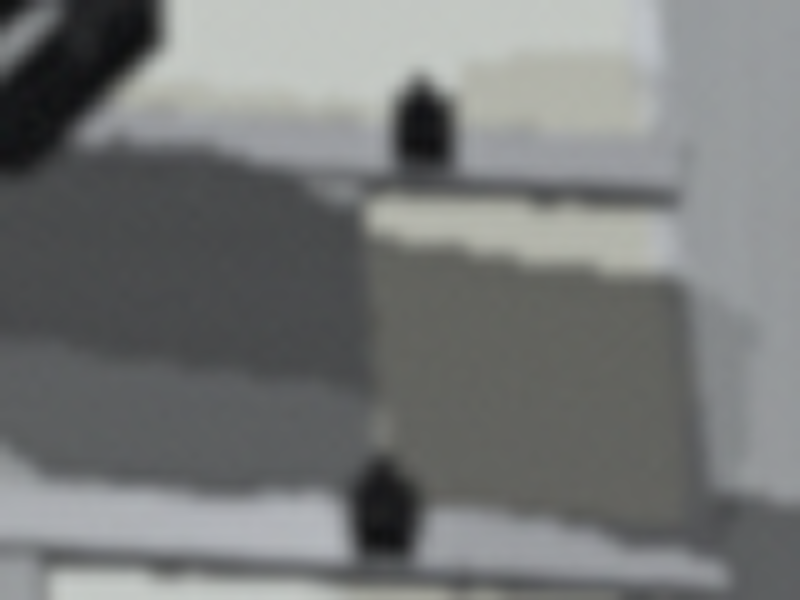

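View pics/scene4c.png

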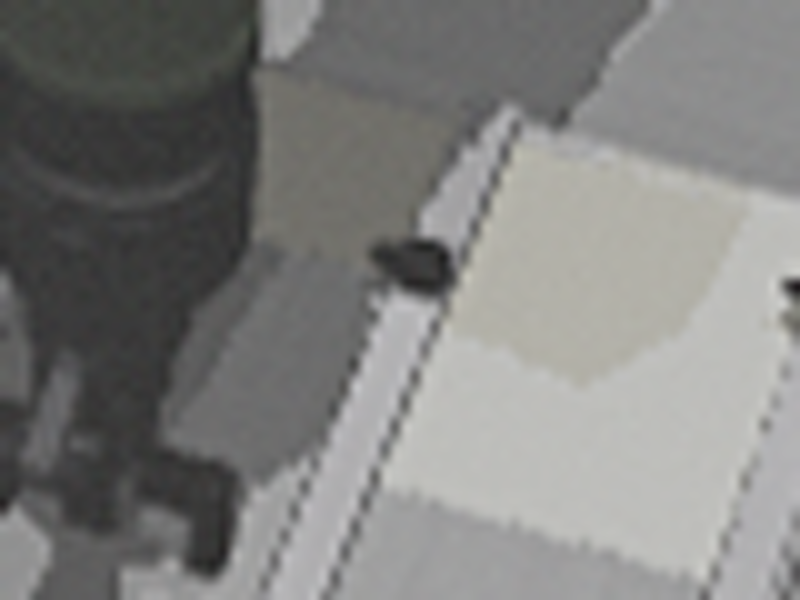

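In the wrist view the tip is at crop (432,312), with the edge running (490,235) to (562,600). In the side view the tip is at (380,460) and the edge line (365,205) to (382,420) nearly meets it. In the scene view the tip is at (372,257) and the edge at (265,240)–(365,265).

```bash
python3 - <<'E'
from m import *
w,s,q=[json.load(open(f"pics/{n}4.json")) for n in("wrist","side","scene")]
# -0.5 px: centre of the resized pixel grid
f=lambda x,y:(x/5-.4,y/5+110-.4);g=lambda x,y:(x/10+350-.45,y/10+160-.45);k=lambda x,y:(x/10+310-.45,y/10+140-.45)
print(rem(w,f(432,312),f(490,235),f(562,600)))
print(rem(w,f(462,305),f(490,235),f(562,600)))
print(rem(s,g(380,460),g(382,420),g(365,205)))
print(rem(q,k(372,257),k(365,265),k(265,238)))
print("tip w-s",tri(w,f(432,312),s,g(380,460)),"w-q",tri(w,f(432,312),q,k(372,257)),"s-q",tri(s,g(380,460),q,k(372,257)))
print("edge w-s at rail",tri(w,f(490,235),s,g(383,440)))
E
```

```text
(array([0.4121, 0.062 ]), array([0.4157, 0.0701]), array([0.4188, 0.0269]), 'edge-tip mm', np.float64(4.2))
(array([0.4154, 0.0631]), array([0.4157, 0.0701]), array([0.4188, 0.0269]), 'edge-tip mm', np.float64(0.8))
(array([0.4162, 0.0615]), array([0.416, 0.045]), array([ 0.4242, -0.024 ]), 'edge-tip mm', np.float64(-2.1))
(array([0.4161, 0.0639]), array([0.4162, 0.0619]), array([0.4199, 0.0292]), 'edge-tip mm', np.float64(-0.1))
tip w-s (array([0.41594462, 0.06371954, 0.09781588]), np.float64(0.0018147990725808853)) w-q (array([0.52222237, 0.09877125, 0.23484054]), np.float64(0.0013316238387508592)) s-q (array([0.41672082, 0.06383876, 0.09579887]), np.float64(0.00144786890446673))
edge w-s at rail (array([0.42011774, 0.06875297, 0.10271361]), np.float64(0.01141941791142702))
```

The estimates of edge minus tip are +0.8 to +4 mm (wrist), −2 (side), −0.1 (scene) and +1.9 (from TCP travel). That puts the edge about 1 mm short, so I'll trim by 1 mm, settle and do a last check.

```bash
python3 -m creep '[[0,-1,0,0,0,0,1],[0,0,0,0,0,0,1],[0,0,0,0,0,0,1],[0,0,0,0,0,0,1],[0,0,0,0,0,0,1],[0,0,0,0,0,0,1]]'
python3 - <<'E'
from h import *
a=arm.observe();i=arm.read_camera("side");b=arm.observe()
print(a["tool_pos"],b["tool_pos"],b["joint_vel"].round(3),b["width"],b["contact_force"].round(1))
cv2.imwrite("pics/side5.png",cv2.resize(i[100:300,200:460],None,fx=3,fy=3,interpolation=2))
E
```

```text
time_s: 5.75
tool_pos: [0.5415, 0.0309, 0.1076]
tcp_rot: [3.134, -0.0, 1.66]
contact_force: [9.8, 1.1, -7.4]
width: 0.151
[0.54149827 0.03089061 0.10762861] [0.54147559 0.03088032 0.10763008] [ 0.001  0.    -0.002  0.001 -0.001 -0.001] 0.15086965010713463 [ 9.8  1.5 -6.4]
```

View pics/side5.png

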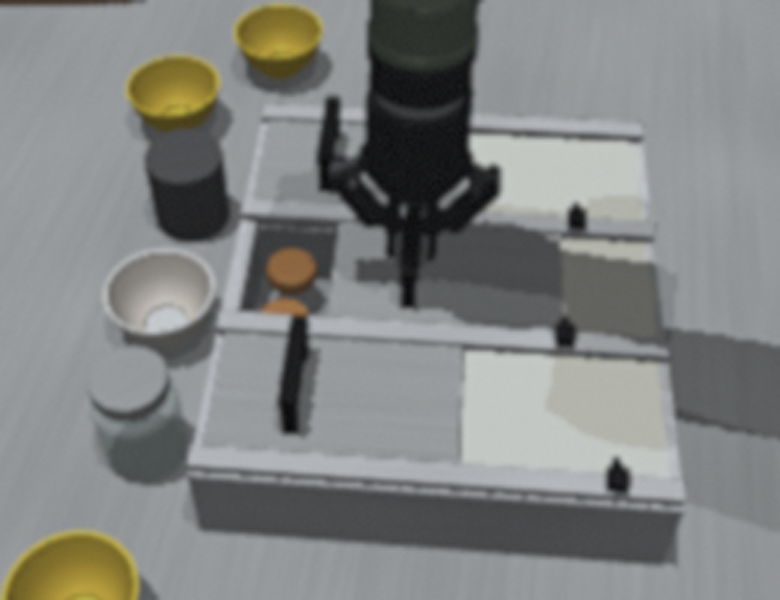

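The middle cover's edge (column 563) is level with the pointer tip (565,320), the gripper still holds the bar, and the arm is at rest. The other two covers are shut, and the bowl, jar and tin have not moved. I'm handing in.

```bash
python3 -c "
from station import arm
print(arm.hand_in())"
```

```text
the job is handed in; nothing more can be done
None
```

I handed the job in at about 5.8 s with the gripper still holding the middle handle and its cover drawn to the pointer. The white bowl stood behind the middle pan, so I gripped that bar centrally (fingers stopped at about 13 mm on the 14 mm bar) and pulled the cover about 78 mm.

**Cover at its mark:** before a last 1 mm pull, the edge-to-tip readings were +0.8 to +4 mm (wrist), −2 mm (side), −0.1 mm (scene) and about +2 mm (from arm travel). They disagree by a few millimetres, mainly over which part of the tapered tip is seen, but all lie within 7 mm. After that pull I checked the mark only by eye in the side picture, where it looked level.

**Arm and grip:** the arm was still, with joint speeds of 0.002 rad/s or less. The measured force was about 12 N, consistent with holding against the spring.

**Rest of the scene:** the other two covers looked shut, and the bowl, jar and tin had not moved. The tongs were outside that last picture, but the arm never went near them.

**Failed check:** two of the two-view height measurements gave impossible values, because the views were nearly in line or the edge was hidden, and I discarded them. The others agreed with the given heights to within about 4 mm.

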